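Seat the thick lens barrel in the sprung V-blocks and hold it pressed

ROBOT

A 7-joint arm with a two-finger parallel gripper is mounted at the origin on a cart in front of the work surface, level with it; the furniture and walls round the work are solid. World frame = base frame: x ahead of the robot, y to its left, z up, the work surface at z = 0. Lengths are in m, angles in rad, forces in N, time in s.
With the tool pointing down it reaches from about 0.4 to 0.85 m from the base axis. Payload 10.4 kg.
Tool frame: the origin (TCP) lies on the centre line of the jaws, within the pads' length; the fingertips stand 11 mm ahead of it and the grasp point (between the pads) lies 8 mm behind it (tip_reach is the distance from the TCP to the fingertips, in m); z points along the fingers, y is the line along which they close (so a half turn about z gives the same grasp; the last joint's range is limited). The gripper opens to 85 mm and grips with 20 to 120 N. Pads are 22 mm wide; open, the fingers measure 114 mm over their backs; the gripper's body (76 mm by 85 mm) begins 54 mm behind the grasp point. The pads swing forward as they close: fully open they stand 13 mm farther back than shut.
Start: joints at [-1.352, 0.332, -0.065, 1.46, 0.022, 1.35, -0.088], TCP at [0.15, 0.607, 0.242] pointing down, gripper open.
Joint ranges: [-2.6, 2.6], [-0.5, 2.12], [-1.47, 1.34], [0.16, 2.42], [-1.27, 4.41], [0.06, 2.06], [-2.6, 2.6]. Speed limits (rad/s): [2.22, 2.22, 2.79, 2.79, 3.14, 3.14, 3.14].

INTERFACE

Orientations are given as a unit quaternion [x, y, z, w].
In Python, from workcell import get_obs, camera, hand_in, tip_reach gives the robot as it stands. The module is installed in compiled form; this text tells all that it offers.
- The arm moves only by the tool move_arm, never from a script. Its argument "plan" is a list of rows, each an object with "delta_pos": the shift along the tool's x, y, z in parts of the range, where 1.0 means 1 m, a list of three; "turn": the turn, a rotation vector about the tool's x, y, z in parts of the range, where 1.0 means 90 degrees, a list of three; "fingers": the closure, from 0 (fully open) to 1 (shut). A call has 1 to 12 rows; each row is the pose to reach, as a shift and turn from the pose commanded when the call began, along the tool's axes at that moment; what a row does not reach only later rows make up. A row lasts 1/8 s, in which the tool goes at most 62.5 mm and 10.7 degrees, less where a joint would pass 70% of its speed; a pose out of reach is approached as far as the arm can. Shift and turn numbers lie between -1 and 1, and a call with a number outside is refused. A call with a gripper value outside its range is refused whole. The fingers move at their own pace and stop on an object; "force" is the grip in N (left out, the last holds). Time passes only in rows, so rows that repeat a pose let the fingers close. It gives the time, the measured TCP pose, the force, the opening and the grip force at its end, in the units of the state.
- get_obs(): the state, without advancing time (a new reading comes with each control period).
- camera(name): name is "side" or "top" or "wrist"; returns a dict with "color" (384x512x3 uint8, red, green, blue), "range_z" (384x512 float32, m along the optical axis (not along the pixel's ray), 0 where there is no reading), "fx", "fy", "cx", "cy" (pixels), "k1" (the pictures are not rectified: a ray, as slopes to the right and down, at radius r is drawn at 1 + k1 r^2 times it, then the intrinsics apply), "R" (3x3) and "t" (3): a world point X has camera coordinates R X + t; the wrist camera has in their place "tool_from_camera" (4x4, takes a point from camera to tool coordinates, whose origin is the TCP and whose axes are the flange's). Camera axes: x right, y down, z forward; pixel columns grow to the right and rows downward; lengths in m; the calibration is good to about 2 mm. A picture is of the moment at which its call begins: read the wrist's pose just before it.
- hand_in(): hands the job in; it is judged then, once.
The state is a dict: "clock": time; "joint_pos": joint angles; "joint_velocities": joint speeds; "tau": joint torques, N m; "position": TCP position; "ee_rot": TCP orientation; "ft_force": force on the tool from outside, world axes, zero at the start; "torque": the same for the moment, N m; "grip_width": opening from 0.0 (shut) to 1.0 (fully open); "grasp_force": force on a finger pad.
Only numpy, scipy, OpenCV 4.12 (cv2) and the standard library are available. Lean on these libraries where they do the work, as an engineer would, in place of code of your own. Each camera call takes 0.05 s, during which the arm holds its last target. There are 200 camera calls.

TASK

Take the thicker of the two lens barrels out of the wooden rest and lay it, without dropping it, in the V-blocks of the steel fixture so that it settles along the V on both flanks and both of its ends stick out past the blocks. Press the barrel down gently, pushing on the barrel only, until the sprung cradle has sunk about 5 mm, and finish while holding it pressed down like that: do not let go at the end. Leave the slim barrel in its rest.

Things in the scene. Friction and masses are not known exactly. Their poses are not given: they have to be found in the camera images.
- barrel_thick: The thick lens barrel: plain aluminium cylinder, 32 mm in diameter, 104 mm long, 0.10 to 0.17 kg, glass in both ends (the ends are alike), thin dark grooves near them. It starts lying level in either of the two notches of the wooden rest. Origin on its axis at mid-length; its own y is the barrel's axis.
- barrel_slim: The slim lens barrel, of the same look but 20 mm in diameter and 104 mm long, lying in the other notch of the rest. Leave it there. Origin on its axis at mid-length; y along its axis.
- rest: Wooden rest, fixed, 168 mm (x) by 94 mm (y), 34 mm high; origin at the centre of its underside. On an 8 mm base stand two cross boards 12 mm thick, mid-planes at y = +-35 mm (58 mm free between them for fingers), with 90-degree V notches at x = -40 and +40 mm. A barrel lies in a notch pair along y; axis 40 mm (thick) or 31 mm (slim) above the bench.
- fixture: Steel fixture, fixed to the bench: base plate 104 mm (its x) by 130 mm (its y), 14 mm thick, with four guide pins (13 mm heads, tops 48 mm above the bench) at x = +-37, y = +-36 mm. It carries the sprung cradle. Origin at the centre of its underside; y runs along the V.
- cradle (a joint): How far the sprung cradle has sunk, in m: 0 = up (also with the barrel just lying in it), stop at 0.008. The cradle is an aluminium plate 92 x 92 mm, its top 32 mm above the bench, with a pair of V-blocks on it. The spring gives way at about 2 N of push on the seated barrel and takes 1 N more for each mm: about 7 N at 5 mm.
- seat (a point): Where the axis of the seated thick barrel passes mid-way between the two V-blocks: 62.6 mm above the bench with the cradle up; it sinks with the cradle. A barrel gripped tight tends to bear on one side of the V only; let it settle freely, then press its top with the shut fingertips. Its y runs along the V, x across it, z up.
- lamp_shade (a point): A fixed point below the middle of the black bench lamp's shade, at the height of its lowest rim. The shade and its neck fill the space within 120 mm of the vertical through this point, from here up to 220 mm above it, with the lamp's arm to the right of it: keep the wrist and forearm away, also on the first sweep from the start pose, which lies to the right of the lamp.
- vblocks (a point): Centre of the cradle plate's underside, 24 mm above the bench; axes as the seat's. Two V-blocks stand on the plate at y = -31 mm (faces flank_near0 on its -x side, flank_far0 on +x) and +31 mm (flank_near1, flank_far1), each 16 mm long along y, 54 mm wide along x (46 mm free between them for fingers), tops 60 mm above the bench; 90-degree V, its bottom 40 mm above the bench, 40 mm wide at the top.

How it is judged:
On the way, in this order (a step that is already met when the one before it is completed fails the run):
1. the thick barrel is lifted clear of the rest by the fingers (height (world z) of barrel_thick above 0.07 m and contact force between barrel_thick and rest below 0.05 N and contact force between the fingers and barrel_thick above 0.5 N), for 0.2 s.
2. the thick barrel lies in the V-blocks, touching the flanks on both sides (x of barrel_thick in the frame of seat between -0.0025 and 0.0025 m and y of barrel_thick in the frame of seat between -0.012 and 0.012 m and z of barrel_thick in the frame of seat between -0.0025 and 0.0025 m and angle between the y axis of barrel_thick and the y axis of seat, either way round below 0.06 rad and (contact force between barrel_thick and flank_near0 above 0.1 N or contact force between barrel_thick and flank_near1 above 0.1 N) and (contact force between barrel_thick and flank_far0 above 0.1 N or contact force between barrel_thick and flank_far1 above 0.1 N)), for 0.2 s.
At the end, for the whole second after the job is handed in: Thick barrel in the V (2.5 mm across and in height, 12 mm along, 0.06 rad), over 0.4 N on a near and on a far flank, cradle sunk over 3 mm; fingers press the barrel (over 1 N), arm and fingers push on nothing of the fixture; barrel still; slim barrel within 15 mm of its start (x of barrel_thick in the frame of seat between -0.0025 and 0.0025 m and y of barrel_thick in the frame of seat between -0.012 and 0.012 m and z of barrel_thick in the frame of seat between -0.0025 and 0.0025 m and angle between the y axis of barrel_thick and the y axis of seat, either way round below 0.06 rad and (contact force between barrel_thick and flank_near0 above 0.4 N or contact force between barrel_thick and flank_near1 above 0.4 N) and (contact force between barrel_thick and flank_far0 above 0.4 N or contact force between barrel_thick and flank_far1 above 0.4 N) and value of joint cradle above 0.003 m and contact force between the fingers and barrel_thick above 1 N and contact force between each of the arm, the fingers and fixture below 0.5 N and linear speed of barrel_thick below 0.02 m/s and distance of barrel_slim from where it was at the start of the episode below 0.015 m); the arm keeps its last pose, push and grip.
It fails at once if the barrel is pressed on the V-blocks with more than 35 N (contact force between barrel_thick and fixture above 35 N).
It fails at once if the thick barrel is dropped (falling free of the fingers) (linear speed of barrel_thick above 0.35 m/s and contact force between the fingers and barrel_thick below 0.05 N).
It fails at once if the slim barrel is taken out of the rest or shifted by more than 20 mm (distance of barrel_slim from where it was at the start of the episode above 0.02 m).
It also fails if it takes over 54 s, if anything falls off the work surface, if the arm or the gripper's body presses on something with over 40 N, if the wrist force passes 120 N, or if a joint passes its speed limit or range.

## Working session

There is one attempt and no reset: what is moved stays moved. The work goes in short steps, Python scripts to look and compute and a tool call to move; the robot and the scene stay as the last step left them, time stands still between calls to the robot, and variables do not carry over. Pictures are saved under pics/ and viewed, at most 10 in all, crops included, and the job is handed in when it is done.

Besides the shell and the picture viewer there is one more tool, called after ">>>" as a command line: name --argument value ..., lists and objects as JSON in quotes. move_arm: Moves the arm, as the interface text tells. Its arguments: {"type":"object","properties":{"plan":{"type":"array","items":{"type":"object","properties":{"delta_pos":{"type":"array","items":{"type":"number"}},"turn":{"type":"array","items":{"type":"number"}},"fingers":{"type":"number"}}}},"force":{"type":"number"}},"required":["plan"]}

```bash
mkdir -p pics; python3 - <<'E'
from workcell import get_obs, camera, tip_reach
import cv2, numpy as np
o=get_obs(); print(o, tip_reach)
for n in ("top","side"):
    c=camera(n); cv2.imwrite(f"pics/{n}0.png",cv2.resize(c["color"][:,:,::-1],(768,576)))
    np.savez(f"{n}0.npz",**c)
    print(n,[c[k] for k in("fx","fy","cx","cy","k1")],c["R"].tolist(),c["t"])
E
```

```text
{'clock': 0.0, 'joint_pos': array([-1.35159234,  0.33286855, -0.06469681,  1.46097277,  0.02156738,
        1.34991726, -0.08848418]), 'joint_velocities': array([ 1.76265916e-04, -1.41899943e-03,  5.10211355e-04, -4.63124647e-04,
        5.61352775e-05, -6.69621339e-05, -1.09681843e-03]), 'tau': array([-5.93263521e-04, -6.25450802e+01,  4.87452617e-02, -3.91599226e+01,
        1.60555495e-02,  9.85652790e-03, -4.29557531e-05]), 'position': array([0.14956548, 0.60644824, 0.24150297]), 'ee_rot': array([ 1.20594087e-01,  9.92701629e-01, -7.32765536e-04, -6.90260030e-05]), 'ft_force': array([ 0.72755421, -0.06808234,  0.1100974 ]), 'torque': array([-1.83146443e-02, -3.56347374e-02,  6.76008222e-05]), 'grasp_force': 0.0, 'grip_width': 0.9994279476055696} 0.011
top [421.7939590887348, 421.7939590887348, 253.11691700023042, 194.28863139198572, 0.049730898445799344] [[-0.0038118681304649803, -0.9996668743274032, 0.0255266534006338], [-0.9806029146782609, -0.0012657376614894538, -0.19600082048979292], [0.19596783763121867, -0.02577864000781328, -0.9802714258477047]] [0.03021127 0.55132627 1.44472336]
side [396.2487895033065, 396.2487895033065, 252.5270470736511, 186.45775058643687, -0.021157059915052158] [[-0.9995548192895933, -0.029134054039683586, 0.0064319616106944], [-0.02359623198001482, 0.6400044509171093, -0.7680088024512705], [0.018258725894595595, -0.7678186698052492, -0.6404069871786251]] [0.49450339 0.1584059  1.35241519]
```

View pics/top0.png

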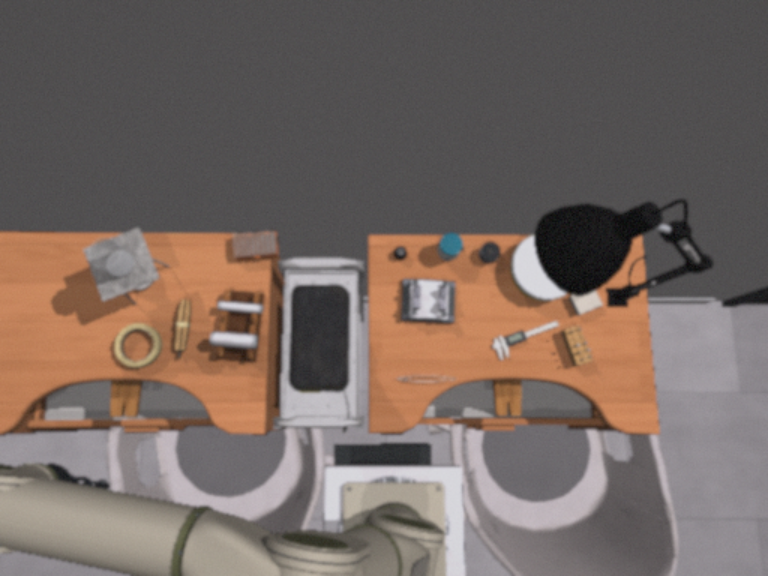

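View pics/side0.png

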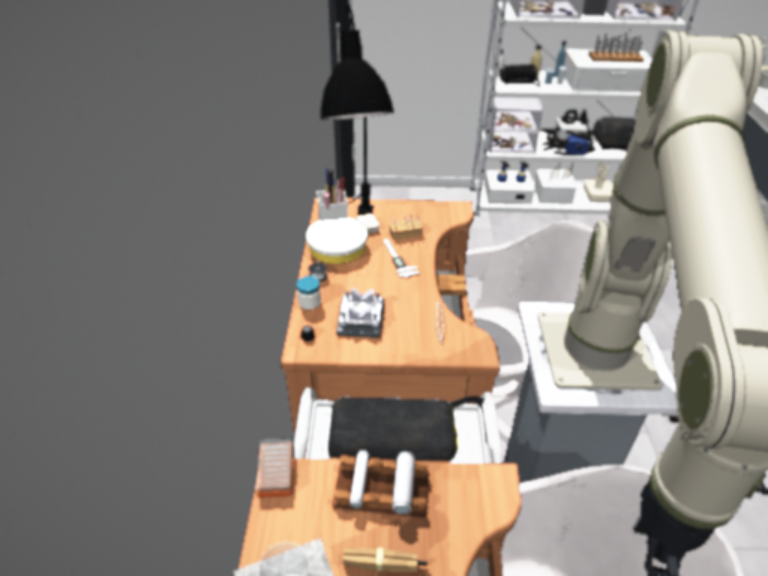

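The top view shows the rest at about (237,325), with the thick barrel on the robot's side from (210,340) to (257,341) and the slim barrel at (240,307). The fixture is at about (428,300), and the lamp is far right at (585,245). Next I'll measure them from the range images.

```bash
cat > h.py <<'E'
import numpy as np, cv2
def cloud(c):
    K=np.array([[c["fx"],0,c["cx"]],[0,c["fy"],c["cy"]],[0,0,1]],float)
    v,u=np.mgrid[:384,:512]; p=np.stack([u.ravel(),v.ravel()],1).astype(np.float32)[:,None]
    n=cv2.undistortPoints(p,K,np.array([float(c["k1"]),0,0,0]))[:,0]
    z=np.asarray(c["range_z"]).ravel(); P=np.c_[n,np.ones(len(n))]*z[:,None]
    return P,z>0   # camera coords
def world(c):
    P,m=cloud(c); W=(P-c["t"])@c["R"]; W[~m]=np.nan
    return W.reshape(384,512,3)
E
python3 - <<'E'
from h import *
for n in("top","side"):
    c=dict(np.load(n+"0.npz")); W=world(c)
    print(n)
    x,y,z=W[...,0],W[...,1],W[...,2]
    bench=(z<.02)&(z>-.02)&(x>.4)&(x<.7)
    print("bench z",np.median(z[bench]))
    # rest/barrels
    for lo,hi,nm in(((.30,.18),(.65,.48),"rest"),((.4,-.2),(.7,.1),"fixt")):
        m=(x>lo[0])&(x<hi[0])&(y>lo[1])&(y<hi[1])
        for h in (.015,.03,.04,.05,.06):
            k=m&(z>h)&(z<.12)
            if k.sum()>4: print(nm,h,k.sum(),"x",np.percentile(x[k],[1,50,99]).round(3),"y",np.percentile(y[k],[1,50,99]).round(3),"z99",np.percentile(z[k],99).round(3))
    m=(z>.2)&(y<-.25)&(x>.3)&(x<1)
    if m.sum(): print("lamp",[np.percentile(q[m],[1,50,99]).round(3) for q in (x,y,z)])
c=dict(np.load("top0.npz"))["color"]; 
a=cv2.resize(c[180:250,130:190],None,fx=6,fy=6,interpolation=cv2.INTER_CUBIC)
b=cv2.resize(c[175:225,260:310],None,fx=8,fy=8,interpolation=cv2.INTER_CUBIC)
im=np.zeros((420,770,3),np.uint8); im[:420,:360]=a; im[:400,365:765]=b
cv2.imwrite("pics/crop1.png",im[:,:,::-1])
E
```

```text
top
bench z 3.2057458950335575e-05
rest 0.015 799 x [0.401 0.476 0.649] y [0.298 0.363 0.42 ] z99 0.059
rest 0.03 650 x [0.403 0.457 0.649] y [0.31  0.366 0.421] z99 0.06
rest 0.04 332 x [0.422 0.442 0.534] y [0.318 0.371 0.422] z99 0.061
rest 0.05 177 x [0.425 0.439 0.453] y [0.322 0.373 0.422] z99 0.061
rest 0.06 6 x [0.431 0.438 0.448] y [0.325 0.356 0.419] z99 0.062
fixt 0.015 1048 x [0.49  0.553 0.688] y [-0.165 -0.1   -0.015] z99 0.068
fixt 0.03 725 x [0.491 0.555 0.69 ] y [-0.165 -0.11  -0.033] z99 0.068
fixt 0.04 393 x [0.499 0.642 0.691] y [-0.168 -0.125 -0.051] z99 0.069
fixt 0.05 300 x [0.503 0.653 0.691] y [-0.168 -0.128 -0.051] z99 0.07
fixt 0.06 175 x [0.512 0.664 0.692] y [-0.168 -0.139 -0.053] z99 0.07
lamp [array([0.486, 0.718, 0.721]), array([-0.728, -0.373, -0.252]), array([0.213, 0.543, 0.88 ])]
side
bench z -0.00026017639260233675
rest 0.015 1388 x [0.403 0.474 0.648] y [0.319 0.376 0.425] z99 0.056
rest 0.03 1043 x [0.404 0.456 0.648] y [0.318 0.376 0.426] z99 0.056
rest 0.04 478 x [0.424 0.442 0.523] y [0.32  0.376 0.426] z99 0.057
rest 0.05 262 x [0.427 0.441 0.454] y [0.324 0.377 0.425] z99 0.057
fixt 0.015 906 x [0.496 0.565 0.695] y [-0.157 -0.105 -0.007] z99 0.064
fixt 0.03 654 x [0.497 0.561 0.695] y [-0.159 -0.109 -0.039] z99 0.064
fixt 0.04 384 x [0.501 0.58  0.696] y [-0.161 -0.115 -0.044] z99 0.065
fixt 0.05 232 x [0.514 0.658 0.696] y [-0.163 -0.122 -0.045] z99 0.065
fixt 0.06 111 x [0.518 0.669 0.696] y [-0.164 -0.134 -0.051] z99 0.065
lamp [array([0.491, 0.722, 0.725]), array([-1.643, -0.408, -0.252]), array([0.205, 0.452, 0.637])]
```

View pics/crop1.png

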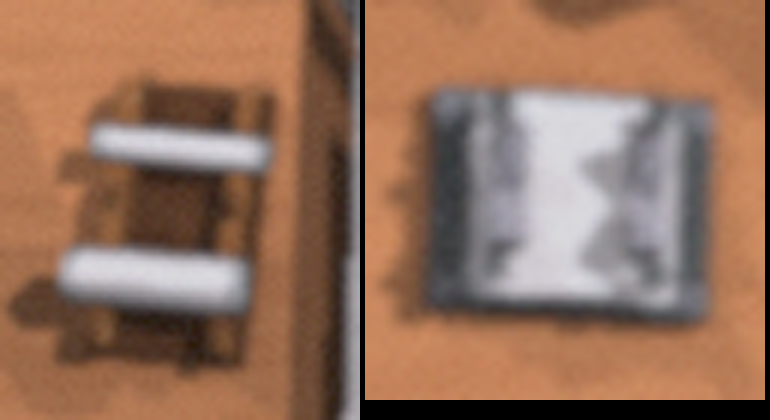

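```bash
cat >> h.py <<'E'
from scipy.spatial.transform import Rotation as Ro
def line(P):
    c=np.median(P,0); d=np.linalg.svd(P-P.mean(0))[2][0]
    return P.mean(0),d*np.sign(d[1])
def cyl(W,lo,hi,zmin,r=None):
    m=np.isfinite(W).all(-1)&(W>lo).all(-1)&(W<hi).all(-1)&(W[...,2]>zmin); P=W[m]
    if len(P)<20: return None
    q,d=line(P); t=(P-q)@d; a,b=np.percentile(t,[1,99]); 
    return (q+d*(a+b)/2).round(4),np.degrees(np.arctan2(-d[0],d[1])).round(2),round(b-a,4),len(P)
def go(o,pos,yaw):
    """move to world pos, tool pointing down, closing line (tool y) at yaw from world +x"""
    R0=Ro.from_quat(o["ee_rot"]); c,s=np.cos(yaw),np.sin(yaw)
    y=np.array([c,s,0]); z=np.array([0,0,-1.]); R1=Ro.from_matrix(np.c_[np.cross(y,z),y,z])
    return R0.inv().apply(np.array(pos)-o["position"]).round(4),(R0.inv()*R1).as_rotvec().round(4)
E
python3 - <<'E'
from h import *; from workcell import get_obs,camera
for n in("top","side"):
    W=world(dict(np.load(n+"0.npz")))
    print(n,"thick",cyl(W,[.40,.28,0],[.48,.46,.1],.048)," slim",cyl(W,[.49,.28,0],[.56,.46,.1],.037))
    m=np.isfinite(W).all(-1)&(W>[.47,-.19,.008]).all(-1)&(W<[.615,-.0,.1]).all(-1)
    P=W[m]; k=P[:,2]<.05
    print(cv2.minAreaRect((P[k][:,:2]*1000).astype(np.float32)),P.min(0),P.max(0))
o=get_obs(); print(go(o,[.44,.372,.25],0)); print(camera("wrist")["tool_from_camera"])
E
```

```text
top thick (array([0.4386, 0.3719, 0.0533]), np.float64(-4.64), np.float64(0.1009), 211)  slim (array([0.5195, 0.3597, 0.0408]), np.float64(-6.37), np.float64(0.0993), 107)
((544.8135375976562, -88.40559387207031), (186.65603637695312, 125.11298370361328), 81.8263931274414) [ 0.47292131 -0.18891167  0.00800029] [ 0.61049417 -0.0008616   0.06575633]
side thick (array([0.4402, 0.3746, 0.0522]), np.float64(-4.3), np.float64(0.1017), 320)  slim (array([0.5199, 0.3655, 0.0392]), np.float64(-4.12), np.float64(0.103), 154)
((541.5383911132812, -81.58804321289062), (129.5123748779297, 104.19041442871094), 87.23035430908203) [ 0.48867094 -0.14877816  0.00803082] [ 0.59487292 -0.01645726  0.06209721]
(array([-0.3381, -0.1582, -0.0082]), array([-1.000e-03,  9.000e-04,  1.329e+00]))
[[-4.48759651e-04 -9.45609099e-01 -3.25304828e-01  8.48672191e-02]
 [ 9.99999121e-01 -8.30273074e-04  1.03396718e-03 -1.98294742e-04]
 [-1.24782062e-03 -3.25304078e-01  9.45608640e-01 -1.32063973e-01]
 [ 0.00000000e+00  0.00000000e+00  0.00000000e+00  1.00000000e+00]]
```

Careful with the scale: turns go in shares of 90 degrees. That gives: 1.4 rad is 0.8913.

>>> move_arm --plan '[{"delta_pos": [-0.338,-0.158,-0.008],"turn": [0,0,0.8913],"fingers": 0},{"delta_pos": [-0.338,-0.158,-0.008],"turn": [0,0,0.8913],"fingers": 0},{"delta_pos": [-0.338,-0.158,-0.008],"turn": [0,0,0.8913],"fingers": 0},{"delta_pos": [-0.338,-0.158,-0.008],"turn": [0,0,0.8913],"fingers": 0},{"delta_pos": [-0.338,-0.158,-0.008],"turn": [0,0,0.8913],"fingers": 0},{"delta_pos": [-0.338,-0.158,-0.008],"turn": [0,0,0.8913],"fingers": 0},{"delta_pos": [-0.338,-0.158,-0.008],"turn": [0,0,0.8913],"fingers": 0},{"delta_pos": [-0.338,-0.158,-0.008],"turn": [0,0,0.8913],"fingers": 0},{"delta_pos": [-0.338,-0.158,-0.008],"turn": [0,0,0.8913],"fingers": 0},{"delta_pos": [-0.338,-0.158,-0.008],"turn": [0,0,0.8913],"fingers": 0},{"delta_pos": [-0.338,-0.158,-0.008],"turn": [0,0,0.8913],"fingers": 0}]'

```text
clock: 1.52
position: [0.4399, 0.3726, 0.2503]
ee_rot: [0.731, 0.682, 0.0, -0.0]
ft_force: [-0.5, 0.7, 0.3]
grip_width: 0.996
grasp_force: 0.0
```

```bash
cat >> h.py <<'E'
def wworld(o,c):
    P,m=cloud(c); T=c["tool_from_camera"]; Q=P@T[:3,:3].T+T[:3,3]
    W=Ro.from_quat(o["ee_rot"]).apply(Q)+o["position"]; W[~m]=np.nan
    return W.reshape(384,512,3)
E
python3 - <<'E'
from h import *; from workcell import get_obs,camera
o=get_obs(); c=camera("wrist"); W=wworld(o,c); print(o["clock"],o["position"],o["ee_rot"],o["ft_force"])
cv2.imwrite("pics/w1.png",c["color"][:,:,::-1])
print("bench",np.nanmedian(W[...,2][(abs(W[...,2])<.01)]))
print("thick",cyl(W,[.40,.28,0],[.48,.46,.1],.048)," slim",cyl(W,[.49,.28,0],[.56,.46,.1],.037), np.nanpercentile(W[(W>[.40,.28,0.03]).all(-1)&(W<[.48,.46,.1]).all(-1)][:,2],99))
print(go(o,[.44,.373,.12],-.077))
E
```

```text
1.525 [0.43988455 0.372588   0.25027575] [ 7.31264371e-01  6.82094142e-01  1.61345044e-05 -2.99878886e-05] [-0.5204179   0.6928208   0.30266604]
bench 0.000496834507161717
thick (array([0.4392, 0.3737, 0.0536]), np.float64(-4.59), np.float64(0.1027), 2619)  slim (array([0.5174, 0.3642, 0.0401]), np.float64(-5.07), np.float64(0.1018), 1442) 0.056925275028929426
(array([4.000e-04, 1.000e-04, 1.303e-01]), array([-0.    , -0.0001,  0.0074]))
```

View pics/w1.png

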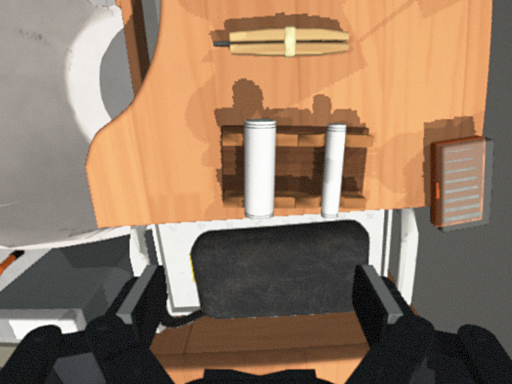

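The thick barrel lies at about (260,170) and is centred between the jaws. The slim barrel at (333,170) is well clear. I'll go down, grip and lift.

To row units: 0.008 rad is 0.0051.

>>> move_arm --plan '[{"delta_pos": [0.0005,0,0.05],"turn": [0,0,0.0051],"fingers": 0},{"delta_pos": [0.0005,0,0.1],"turn": [0,0,0.0051],"fingers": 0},{"delta_pos": [0.0005,0,0.14],"turn": [0,0,0.0051],"fingers": 0},{"delta_pos": [0.0005,0,0.17],"turn": [0,0,0.0051],"fingers": 0},{"delta_pos": [0.0005,0,0.19],"turn": [0,0,0.0051],"fingers": 0},{"delta_pos": [0.0005,0,0.205],"turn": [0,0,0.0051],"fingers": 0},{"delta_pos": [0.0005,0,0.216],"turn": [0,0,0.0051],"fingers": 0},{"delta_pos": [0.0005,0,0.216],"turn": [0,0,0.0051],"fingers": 0}]' --force 30

```text
clock: 2.58
position: [0.4398, 0.3729, 0.0339]
ee_rot: [0.734, 0.679, -0.0, 0.0]
ft_force: [-0.3, -0.7, -0.3]
grip_width: 1.001
grasp_force: 0.0
```

>>> move_arm --plan '[{"delta_pos": [0,0,0],"turn": [0,0,0],"fingers": 1},{"delta_pos": [0,0,0],"turn": [0,0,0],"fingers": 1},{"delta_pos": [0,0,0],"turn": [0,0,0],"fingers": 1},{"delta_pos": [0,0,0],"turn": [0,0,0],"fingers": 1},{"delta_pos": [0,0,0],"turn": [0,0,0],"fingers": 1},{"delta_pos": [0,0,0],"turn": [0,0,0],"fingers": 1},{"delta_pos": [0,0,0],"turn": [0,0,0],"fingers": 1},{"delta_pos": [0,0,0],"turn": [0,0,0],"fingers": 1}]'

```text
clock: 3.58
position: [0.4399, 0.3733, 0.0348]
ee_rot: [0.734, 0.679, 0.0, -0.0]
ft_force: [-3.7, -1.2, 5.9]
grip_width: 0.363
grasp_force: 29.4
```

>>> move_arm --plan '[{"delta_pos": [0,0,-0.01],"turn": [0,0,0],"fingers": 1},{"delta_pos": [0,0,-0.03],"turn": [0,0,0],"fingers": 1},{"delta_pos": [0,0,-0.06],"turn": [0,0,0],"fingers": 1},{"delta_pos": [0,0,-0.1],"turn": [0,0,0],"fingers": 1},{"delta_pos": [0,0,-0.15],"turn": [0,0,0],"fingers": 1},{"delta_pos": [0,0,-0.19],"turn": [0,0,0],"fingers": 1},{"delta_pos": [0,0,-0.22],"turn": [0,0,0],"fingers": 1},{"delta_pos": [0,0,-0.23],"turn": [0,0,0],"fingers": 1},{"delta_pos": [0,0,-0.23],"turn": [0,0,0],"fingers": 1}]'

```text
clock: 4.7
position: [0.44, 0.3729, 0.2641]
ee_rot: [0.735, 0.679, 0.0, -0.0]
ft_force: [0.1, 0.2, -1.7]
grip_width: 0.366
grasp_force: 30.0
```

```bash
python3 - <<'E'
from h import *; from workcell import get_obs
o=get_obs(); print(o["position"],o["ft_force"],o["grasp_force"],o["joint_pos"].round(2)); print(go(o,[.542,-.15,.265],-.05))
W=world(dict(np.load("side0.npz"))); m=np.isfinite(W).all(-1)&(W[...,2]>.3)&(W[...,1]<-.2)&(W[...,0]>.45)&(W[...,0]<1)&(W[...,1]>-.7)
P=W[m]; print(len(P),P.min(0),P.max(0)); print([ (z,P[abs(P[:,2]-z)<.03][:,:2].min(0).round(2),P[abs(P[:,2]-z)<.03][:,:2].max(0).round(2)) for z in (.35,.4,.45,.5,.55,.6) if (abs(P[:,2]-z)<.03).any()])
E
```

```text
[0.44001799 0.37292346 0.26412339] [ 0.06755412  0.2051175  -1.74319554] 30.018187165260315 [-1.04  0.21  0.31  1.58 -0.07  1.36 -0.81]
(array([-0.5132,  0.143 , -0.001 ]), array([ 0.0001, -0.0002, -0.0291]))
4177 [ 0.47468004 -0.6998473   0.30003185] [ 0.72443627 -0.20022969  0.68085725]
[(0.35, array([ 0.57, -0.7 ]), array([ 0.72, -0.2 ])), (0.4, array([ 0.47, -0.7 ]), array([ 0.72, -0.2 ])), (0.45, array([ 0.47, -0.7 ]), array([ 0.72, -0.2 ])), (0.5, array([ 0.49, -0.7 ]), array([ 0.72, -0.2 ])), (0.55, array([ 0.53, -0.7 ]), array([ 0.72, -0.2 ])), (0.6, array([ 0.55, -0.64]), array([ 0.72, -0.2 ]))]
```

```bash
python3 - <<'E'
from h import *
for n,(u0,u1,v0,v1) in(("side",(213,262,42,77)),("top",(357,422,137,195))):
    W=world(dict(np.load(n+"0.npz")))[v0:v1,u0:u1]; P=W[np.isfinite(W).all(-1)&(W[...,2]>.2)&(W[...,0]<.70)]
    print(n,len(P),np.percentile(P,[2,25,50,75,98],axis=0).round(3))
E
```

```text
side 1379 [[ 0.485 -0.357  0.398]
 [ 0.525 -0.295  0.464]
 [ 0.556 -0.272  0.483]
 [ 0.588 -0.253  0.503]
 [ 0.626 -0.233  0.525]]
top 3127 [[ 0.479 -0.365  0.445]
 [ 0.512 -0.331  0.476]
 [ 0.541 -0.3    0.5  ]
 [ 0.57  -0.271  0.518]
 [ 0.612 -0.238  0.556]]
```

To row units: -0.029 rad is -0.0185.

>>> move_arm --plan '[{"delta_pos": [-0.04,0.012,-0.005],"turn": [0,0,-0.0185],"fingers": 1},{"delta_pos": [-0.09,0.028,-0.01],"turn": [0,0,-0.0185],"fingers": 1},{"delta_pos": [-0.145,0.045,-0.016],"turn": [0,0,-0.0185],"fingers": 1},{"delta_pos": [-0.2,0.062,-0.016],"turn": [0,0,-0.0185],"fingers": 1},{"delta_pos": [-0.255,0.079,-0.016],"turn": [0,0,-0.0185],"fingers": 1},{"delta_pos": [-0.31,0.096,-0.016],"turn": [0,0,-0.0185],"fingers": 1},{"delta_pos": [-0.36,0.112,-0.016],"turn": [0,0,-0.0185],"fingers": 1},{"delta_pos": [-0.4,0.124,-0.016],"turn": [0,0,-0.0185],"fingers": 1},{"delta_pos": [-0.43,0.134,-0.016],"turn": [0,0,-0.0185],"fingers": 1},{"delta_pos": [-0.4435,0.138,-0.016],"turn": [0,0,-0.0185],"fingers": 1},{"delta_pos": [-0.4435,0.138,-0.016],"turn": [0,0,-0.0185],"fingers": 1},{"delta_pos": [-0.4435,0.138,-0.016],"turn": [0,0,-0.0185],"fingers": 1}]'

```text
clock: 6.2
position: [0.5425, -0.0783, 0.2798]
ee_rot: [0.724, 0.69, -0.0, -0.0]
ft_force: [-0.6, -0.0, -1.0]
grip_width: 0.367
grasp_force: 30.0
```

```bash
python3 - <<'E'
from h import *; from workcell import get_obs,camera
o=get_obs(); c=camera("wrist"); W=wworld(o,c); print(o["clock"],o["position"],o["ee_rot"],o["ft_force"],o["joint_pos"].round(2))
np.savez("w2.npz",W=W,**c); np.savez("o2.npz",**o)
cv2.imwrite("pics/w2.png",c["color"][:,:,::-1])
for lo,hi in((.004,.018),(.028,.036),(.044,.052),(.054,.064)):
    m=np.isfinite(W).all(-1)&(W>[.46,-.17,lo]).all(-1)&(W<[.62,.01,hi]).all(-1); P=W[m]
    if len(P)>10: print(lo,hi,len(P),cv2.minAreaRect((P[:,:2]*1000).astype(np.float32)),np.percentile(P,[1,50,99],axis=0).round(4).tolist())
E
```

```text
6.2 [ 0.54249228 -0.07832663  0.27982898] [ 7.23889883e-01  6.89915384e-01 -6.88600790e-05 -4.41426432e-04] [-0.5512714  -0.02176382 -1.04450381] [-0.54  0.15  0.68  1.64 -0.1   1.38  0.1 ]
0.004 0.018 1911 ((539.3716430664062, -85.92082977294922), (130.0362091064453, 104.60243225097656), 87.14584350585938) [[0.4861, -0.1389, 0.011], [0.5379, -0.0338, 0.0143], [0.5927, -0.02, 0.0177]]
0.028 0.036 1911 ((539.437255859375, -85.83842468261719), (90.79837799072266, 92.30372619628906), 87.02040100097656) [[0.4945, -0.0877, 0.0292], [0.5392, -0.069, 0.0324], [0.5859, -0.0394, 0.0352]]
0.044 0.052 476 ((541.2356567382812, -54.300254821777344), (19.75432777404785, 85.9393310546875), 86.59712219238281) [[0.4989, -0.0636, 0.0441], [0.5375, -0.0521, 0.0484], [0.5831, -0.0432, 0.0519]]
0.054 0.064 401 ((541.18017578125, -55.81875991821289), (16.320816040039062, 53.620731353759766), 86.77618408203125) [[0.5143, -0.0648, 0.0541], [0.5544, -0.0554, 0.0596], [0.568, -0.0467, 0.0619]]
```

View pics/w2.png

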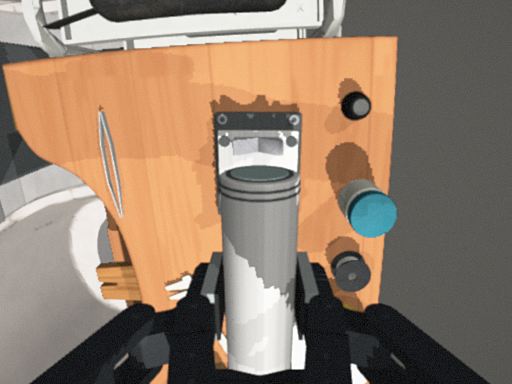

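```bash
python3 - <<'E'
from h import *; from workcell import get_obs
W=np.load("w2.npz")["W"]; o=get_obs()
m=np.isfinite(W).all(-1)&(W>[.50,-.2,.25]).all(-1)&(W<[.58,.0,.34]).all(-1)
R=Ro.from_quat(o["ee_rot"]); T=R.inv().apply(W[m]-o["position"])
k=(T[:,0]>.015)&(abs(T[:,1])<.017); T=T[k]
from scipy.optimize import least_squares
f=lambda p:np.hypot(T[:,1]-p[0]-p[1]*T[:,0],T[:,2]-p[2]-p[3]*T[:,0])-.016
s=least_squares(f,[0,0,-.005,0],loss="soft_l1",f_scale=.001); print(len(T),s.x.round(4),np.percentile(T[:,0],[50,99,99.8]))
print(np.abs(f(s.x)).mean())
print(go(o,[.5397,-.0862,.085],-.051))
E
```

```text
8387 [-0.0009 -0.0011 -0.0054  0.0222] [0.03679995 0.05225549 0.05236046]
0.0028406130185046857
(array([-0.0081, -0.0023,  0.195 ]), array([-0.0005, -0.0006,  0.0032]))
```

To row units: 0.003 rad is 0.0019.

>>> move_arm --plan '[{"delta_pos": [-0.008,-0.0015,0.03],"turn": [0,0,0.0019],"fingers": 1},{"delta_pos": [-0.008,-0.0015,0.07],"turn": [0,0,0.0019],"fingers": 1},{"delta_pos": [-0.008,-0.0015,0.11],"turn": [0,0,0.0019],"fingers": 1},{"delta_pos": [-0.008,-0.0015,0.15],"turn": [0,0,0.0019],"fingers": 1},{"delta_pos": [-0.008,-0.0015,0.18],"turn": [0,0,0.0019],"fingers": 1},{"delta_pos": [-0.008,-0.0015,0.2],"turn": [0,0,0.0019],"fingers": 1},{"delta_pos": [-0.008,-0.0015,0.21],"turn": [0,0,0.0019],"fingers": 1},{"delta_pos": [-0.008,-0.0015,0.216],"turn": [0,0,0.0019],"fingers": 1},{"delta_pos": [-0.008,-0.0015,0.216],"turn": [0,0,0.0019],"fingers": 1},{"delta_pos": [-0.008,-0.0015,0.216],"turn": [0,0,0.0019],"fingers": 1}]'

```text
clock: 7.5
position: [0.5412, -0.0879, 0.065]
ee_rot: [0.726, 0.688, 0.0, 0.0]
ft_force: [0.3, 0.2, -2.1]
grip_width: 0.363
grasp_force: 30.1
```

```bash
python3 - <<'E'
from h import *; from workcell import get_obs,camera
o=get_obs();print(o["position"],o["ee_rot"],o["ft_force"])
c=camera("side"); W=world(c)
m=np.isfinite(W).all(-1)&(W>[.47,-.19,.0]).all(-1)&(W<[.62,.05,.12]).all(-1); v,u=np.where(m); print(v.min(),v.max(),u.min(),u.max())
v0,u0=(v.min()+v.max())//2,(u.min()+u.max())//2
cv2.imwrite("pics/s2.png",cv2.resize(c["color"][v0-45:v0+45,u0-60:u0+60,::-1],(800,600),interpolation=cv2.INTER_CUBIC))
E
```

```text
[ 0.54118817 -0.08785785  0.06496801] [7.25550116e-01 6.88169069e-01 4.99211201e-04 3.35334640e-04] [ 0.33320391  0.23027135 -2.12285092]
184 239 215 260
```

View pics/s2.png

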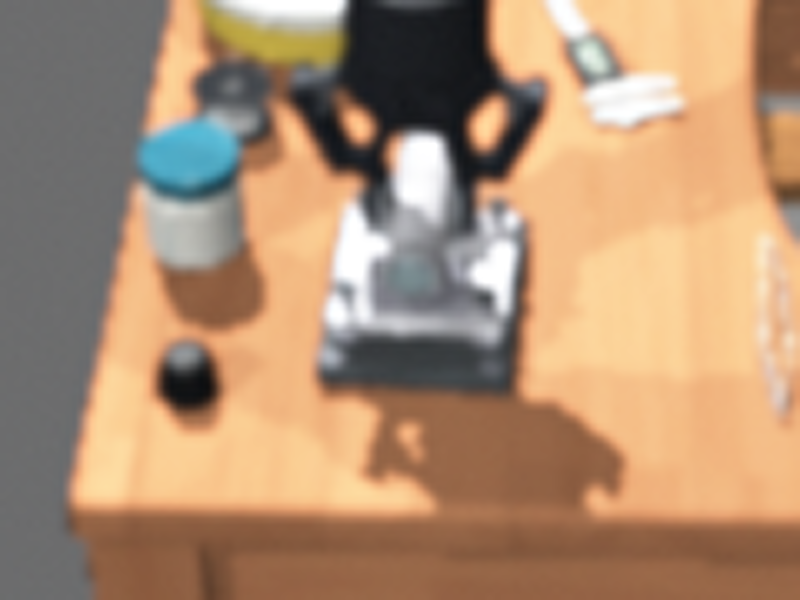

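The barrel hangs just above the V at about (420,270) and lines up with it. I'll lower it in small steps and watch the force.

>>> move_arm --plan '[{"delta_pos": [0.0008,0,0.002],"turn": [0,0,0],"fingers": 1},{"delta_pos": [0.0008,0,0.004],"turn": [0,0,0],"fingers": 1},{"delta_pos": [0.0008,0,0.005],"turn": [0,0,0],"fingers": 1},{"delta_pos": [0.0008,0,0.005],"turn": [0,0,0],"fingers": 1},{"delta_pos": [0.0008,0,0.005],"turn": [0,0,0],"fingers": 1}]'

```text
clock: 8.18
position: [0.5408, -0.0871, 0.0593]
ee_rot: [0.726, 0.688, 0.0, 0.0]
ft_force: [0.1, -0.7, -1.8]
grip_width: 0.364
grasp_force: 30.1
```

>>> move_arm --plan '[{"delta_pos": [0,0,0.001],"turn": [0,0,0],"fingers": 1},{"delta_pos": [0,0,0.0015],"turn": [0,0,0],"fingers": 1},{"delta_pos": [0,0,0.0015],"turn": [0,0,0],"fingers": 1},{"delta_pos": [0,0,0.0015],"turn": [0,0,0],"fingers": 1}]'

```text
clock: 8.68
position: [0.5408, -0.0871, 0.0579]
ee_rot: [0.726, 0.688, 0.0, 0.0]
ft_force: [-0.2, 0.3, 2.5]
grip_width: 0.361
grasp_force: 30.4
```

>>> move_arm --plan '[{"delta_pos": [0,0,0],"turn": [0,0,0],"fingers": 0.62},{"delta_pos": [0,0,0],"turn": [0,0,0],"fingers": 0.6},{"delta_pos": [0,0,0],"turn": [0,0,0],"fingers": 0.57},{"delta_pos": [0,0,0],"turn": [0,0,0],"fingers": 0.54},{"delta_pos": [0,0,0],"turn": [0,0,0],"fingers": 0.5},{"delta_pos": [0,0,0],"turn": [0,0,0],"fingers": 0.4},{"delta_pos": [0,0,0],"turn": [0,0,0],"fingers": 0.25},{"delta_pos": [0,0,0],"turn": [0,0,0],"fingers": 0.25},{"delta_pos": [0,0,0],"turn": [0,0,0],"fingers": 0.25}]'

```text
clock: 9.8
position: [0.5407, -0.0871, 0.0578]
ee_rot: [0.726, 0.688, 0.0, -0.0]
ft_force: [0.2, 0.9, 0.0]
grip_width: 0.753
grasp_force: 0.0
```

>>> move_arm --plan '[{"delta_pos": [0,0,-0.005],"turn": [0,0,0],"fingers": 0.25},{"delta_pos": [0,0,-0.02],"turn": [0,0,0],"fingers": 0.25},{"delta_pos": [0,0,-0.05],"turn": [0,0,0],"fingers": 0.25},{"delta_pos": [0,0,-0.09],"turn": [0,0,0],"fingers": 0.4},{"delta_pos": [0,0,-0.13],"turn": [0,0,0],"fingers": 1},{"delta_pos": [0,0,-0.16],"turn": [0,0,0],"fingers": 1},{"delta_pos": [0,0,-0.17],"turn": [0,0,0],"fingers": 1},{"delta_pos": [0,0,-0.17],"turn": [0,0,0],"fingers": 1},{"delta_pos": [0,0,-0.17],"turn": [0,0,0],"fingers": 1},{"delta_pos": [0,0,-0.17],"turn": [0,0,0],"fingers": 1}]'

```text
clock: 11.05
position: [0.5402, -0.0871, 0.2268]
ee_rot: [0.726, 0.688, -0.001, -0.001]
ft_force: [1.1, 0.2, 0.5]
grip_width: 0.003
grasp_force: 0.0
```

```bash
python3 - <<'E'
from h import *; from workcell import get_obs,camera
o=get_obs(); c=camera("wrist"); W=wworld(o,c); print(o["clock"],o["position"],o["ft_force"],o["grip_width"])
cv2.imwrite("pics/w3.png",c["color"][:,:,::-1])
print("barrel",cyl(W,[.50,-.17,0],[.58,.0,.1],.069))
m=np.isfinite(W).all(-1)&(W>[.46,-.17,.028]).all(-1)&(W<[.62,.01,.036]).all(-1)
print(cv2.minAreaRect((W[m][:,:2]*1000).astype(np.float32)))
k=np.isfinite(W).all(-1)&(W>[.5,-.17,.05]).all(-1)&(W<[.58,.0,.1]).all(-1); print(np.percentile(W[k][:,2],[95,99]))
for y in np.arange(-.13,-.03,.02):
    q=k&(abs(W[...,1]-y)<.01); print(round(y,2),q.sum(),W[q][:,2].max().round(4) if q.any() else 0)
E
```

```text
11.05 [ 0.54023546 -0.08707946  0.22676939] [1.11167423 0.21133618 0.50792815] 0.0026986747283112462
barrel (array([ 0.5391, -0.0864,  0.0762]), np.float64(-2.97), np.float64(0.1027), 3634)
((539.1787719726562, -86.57713317871094), (91.71737670898438, 92.4939193725586), 86.87967681884766)
[0.07924729 0.07986974]
-0.13 747 0.0805
-0.11 971 0.0807
-0.09 723 0.0805
-0.07 884 0.0808
-0.05 1192 0.0806
```

View pics/w3.png

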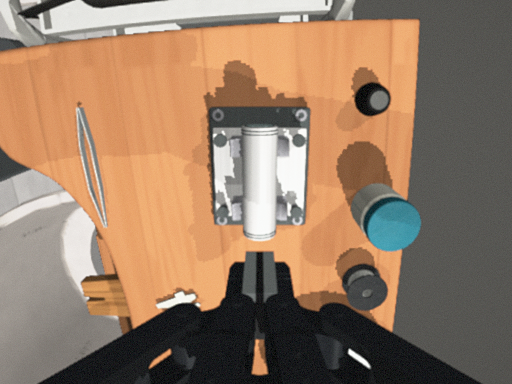

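The barrel lies level in the V. Its centre is within about 0.2 mm of the plate centre, and both ends stick out at rows 127 and 240. Now I'll press it with the shut fingertips.

>>> move_arm --plan '[{"delta_pos": [0,0,0.03],"turn": [0,0,0],"fingers": 1},{"delta_pos": [0,0,0.06],"turn": [0,0,0],"fingers": 1},{"delta_pos": [0,0,0.09],"turn": [0,0,0],"fingers": 1},{"delta_pos": [0,0,0.11],"turn": [0,0,0],"fingers": 1},{"delta_pos": [0,0,0.12],"turn": [0,0,0],"fingers": 1},{"delta_pos": [0,0,0.127],"turn": [0,0,0],"fingers": 1},{"delta_pos": [0,0,0.131],"turn": [0,0,0],"fingers": 1},{"delta_pos": [0,0,0.133],"turn": [0,0,0],"fingers": 1},{"delta_pos": [0,0,0.133],"turn": [0,0,0],"fingers": 1},{"delta_pos": [0,0,0.133],"turn": [0,0,0],"fingers": 1}]'

```text
clock: 12.35
position: [0.5409, -0.0871, 0.0951]
ee_rot: [0.726, 0.688, 0.0, 0.0]
ft_force: [-0.4, 0.1, -0.2]
grip_width: -0.004
grasp_force: 0.0
```

>>> move_arm --plan '[{"delta_pos": [0,0,0.001],"turn": [0,0,0],"fingers": 1},{"delta_pos": [0,0,0.002],"turn": [0,0,0],"fingers": 1},{"delta_pos": [0,0,0.003],"turn": [0,0,0],"fingers": 1},{"delta_pos": [0,0,0.004],"turn": [0,0,0],"fingers": 1},{"delta_pos": [0,0,0.005],"turn": [0,0,0],"fingers": 1},{"delta_pos": [0,0,0.005],"turn": [0,0,0],"fingers": 1},{"delta_pos": [0,0,0.005],"turn": [0,0,0],"fingers": 1}]'

```text
clock: 13.22
position: [0.5407, -0.0871, 0.0898]
ee_rot: [0.726, 0.688, 0.0, -0.0]
ft_force: [0.0, -0.2, 0.6]
grip_width: 0.003
grasp_force: 0.3
```

>>> move_arm --plan '[{"delta_pos": [0,0,0.001],"turn": [0,0,0],"fingers": 1},{"delta_pos": [0,0,0.002],"turn": [0,0,0],"fingers": 1},{"delta_pos": [0,0,0.003],"turn": [0,0,0],"fingers": 1},{"delta_pos": [0,0,0.004],"turn": [0,0,0],"fingers": 1},{"delta_pos": [0,0,0.004],"turn": [0,0,0],"fingers": 1},{"delta_pos": [0,0,0.004],"turn": [0,0,0],"fingers": 1},{"delta_pos": [0,0,0.004],"turn": [0,0,0],"fingers": 1}]'

```text
clock: 14.1
position: [0.5408, -0.0871, 0.0859]
ee_rot: [0.726, 0.688, 0.0, 0.0]
ft_force: [-1.8, 0.5, 6.2]
grip_width: 0.002
grasp_force: 2.8
```

>>> move_arm --plan '[{"delta_pos": [0,0,0.0005],"turn": [0,0,0],"fingers": 1},{"delta_pos": [0,0,0.001],"turn": [0,0,0],"fingers": 1},{"delta_pos": [0,0,0.001],"turn": [0,0,0],"fingers": 1},{"delta_pos": [0,0,0.001],"turn": [0,0,0],"fingers": 1},{"delta_pos": [0,0,0.001],"turn": [0,0,0],"fingers": 1}]'

```text
clock: 14.72
position: [0.5408, -0.0871, 0.085]
ee_rot: [0.726, 0.688, 0.0, -0.0]
ft_force: [-2.3, -0.4, 6.5]
grip_width: 0.001
grasp_force: 3.2
```

```bash
python3 - <<'E'
from h import *; from workcell import get_obs,camera
F=[]
for i in range(6):
    c=camera("wrist"); o=get_obs(); F.append(o["ft_force"])
W=wworld(o,c); print(o["clock"],o["position"],np.mean(F,0),np.std(F,0))
print("barrel",cyl(W,[.50,-.17,0],[.58,.0,.079],.062))
m=np.isfinite(W).all(-1)&(W>[.5,-.09,.022]).all(-1)&(W<[.59,-.03,.036]).all(-1); print("plate z",np.median(W[m][:,2]))
cv2.imwrite("pics/w4.png",c["color"][:,:,::-1])
E
```

```text
15.025 [ 0.54081111 -0.08711206  0.084998  ] [-2.13463901  0.10715933  6.64191   ] [0.51600273 0.41473919 0.46467191]
barrel (array([ 0.5389, -0.0846,  0.0713]), np.float64(-3.32), np.float64(0.0995), 6113)
plate z 0.027783723737094847
```

View pics/w4.png

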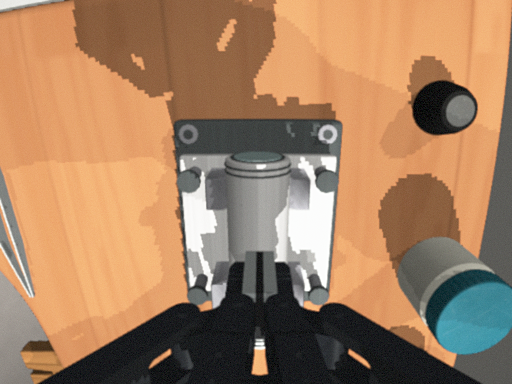

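The fingertips press on top of the barrel at about (258,265). It sits in the V with the cradle down about 4.5 mm and a push of about 6.6 N. The fingers touch nothing else, and the readings are steady.

```bash
python3 -c "
from workcell import hand_in; print(hand_in())"
```

```text
the job is handed in; nothing more can be done
None
```

I handed the job in with the thick barrel seated in the V and held pressed, the cradle sunk about 4.5 mm under about 6.6 N; the slim barrel was left in its rest, and no verdict came back.

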